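Set the sawing board's length stop and bring the strip up to it

TASK

Set up the sawing board for the next cut: press down the yellow pad in the middle of the sliding length stop to free its clamp, keep it pressed while you push the stop fully home against the red set stop, and let the pad spring up again so that the stop locks there. Then push the hardwood strip along the fence until its end butts against the foot of the length stop and its side lies snug against the fence. Only press and push with the fingertips: lift nothing, never drag the stop while its clamp is on, do not shove it off the red stop again, and leave everything else where it lies.

Things in the scene. Friction and masses are not known exactly. Their poses are not given: they have to be found in the camera images.
- sawing_board: Sawing board screwed to the bench, pale wood, 150 (x) x 410 (y) x 12 mm thick; it does not move. Origin on its underside, which lies on the bench (z = 0), 75 mm behind its front edge; +x away from the robot towards the fence, +y to the left along the fence. An aluminium fence 32 mm wide and 32 mm high stands on it, centre line at x = +46 mm, front face at x = +30 mm, top 44 mm above the bench, from y = -220 to +190 mm, with a 3 mm saw gap at y = -75 mm.
- fence_face (a point): Point on the front face of the fence, 23 mm above the bench, at the board's y = 0; axes as the board's.
- length_stop (a joint): Where the sliding length stop stands along the fence: the board's y of its middle, in m; grows to the left. Travel is limited by the two set stops. It rides on the fence's top. While the pad is up a clamp inside holds it by friction (about 30 N); with the pad pressed it slides at about 1 N.
- stop_mid (a point): Middle of the sliding length stop (dark steel saddle, 62 mm long in y, 28 mm wide in x), 53 mm above the bench, on the fence's centre line. Two upright cheeks 8 mm thick at its ends (inner faces 46 mm apart, tops 70 mm above the bench) stand either side of the yellow pad; a fingertip between them can push on either. Axes as the board's.
- release_pad (a joint): How far the yellow pad is pressed down, in m: 0 up (clamp on), 0.008 fully down. Sprung: it takes about 8 N to press it 0.002, where the clamp lets go, and about 12 N to press it fully down; the clamp is fully off from 0.003 on. It springs up by itself when let go.
- pad_top (a point): Centre of the top of the yellow release pad (28 mm in x, 44 mm in y), in the middle of the length stop; 62 mm above the bench when up, 54 mm when fully pressed.
- stop_face (a point): Centre of the right-hand (-y) face of the length stop's foot, against which the strip's end shall butt; 23 mm above the bench. The foot is a steel block 36 mm (x) x 16 mm (y) that reaches forward from the fence's front face, from 16 to 50 mm above the bench; this face lies 15 mm to the left (+y) of the stop's middle.
- red_stop_mid (a point): Middle of the red set stop, a fixed red block 28 (x) x 18 (y) x 18 mm on the fence's top, with its centre 53 mm above the bench. It may be to the left or to the right of the length stop. When the length stop is home against it their middles are 40 mm apart.
- black_stop_mid (a point): Middle of the black set stop, a block of the same size, on the other side of the length stop. Not the one wanted.
- strip: Loose hardwood strip, mid-brown, 40 mm wide (x) x 250 mm long (y) x 22 mm thick, 0.16 kg, lying on the sawing board in front of the fence, to the right of the length stop's foot (its right part overhangs the board's end, 12 mm above the bench). Origin at the centre of its underside, 12 mm above the bench; y along the strip to the left.
- strip_left_end (a point): Centre of the strip's left end face (the one to butt against the stop's foot), 23 mm above the bench.
- strip_right_end (a point): Centre of the strip's right end face, 23 mm above the bench.
- try_square_1: Bystander: joiner's square with wooden stock, left of the board; origin at its underside.
- red_pencil: Bystander: red pencil, 7 x 165 mm, lying on the front part of the sawing board.
- dividers_1: Bystander: steel dividers, 63 x 154 x 8 mm, behind the board.
- pale_offcut: Bystander: pale hardwood offcut 45 x 90 x 22 mm, behind the board on the left.
- carving_gouge: Bystander: carving gouge with brown wooden handle, 29 x 225 x 35 mm, right of the board.

How it is judged:
By the outcome, as a careful person would: the job done as asked, in the order asked, and still so for the second after the job is handed in, with the robot touching nothing.
It also fails if it takes over 58 s, if anything falls off the work surface, if the arm or the gripper's body presses on something with over 40 N, if the wrist force passes 120 N, or if a joint passes its speed limit or range.

ROBOT

A 7-joint arm with a two-finger parallel gripper is mounted at the origin on a cart in front of the work surface, level with it; the furniture and walls round the work are solid. World frame = base frame: x ahead of the robot, y to its left, z up, the work surface at z = 0. Lengths are in m, angles in rad, forces in N, time in s.
With the tool pointing down it reaches from about 0.425 to 0.875 m from the base axis. Payload 4.7 kg.
Tool frame: the origin (TCP) lies at the centre of the arm's flange, where the gripper is bolted on; the fingertips stand 182 mm ahead of it and the grasp point (between the pads) lies ahead of it (ctrl.hold_point_z is the z of the grasp point in the tool frame, in m); z points along the fingers, y is the direction in which the jaws open and shut (so a half turn about z gives the same grasp; the last joint's range is limited). The gripper opens to 87 mm and grips with 3 to 60 N. Pads are 19 mm wide; open, the fingers measure 117 mm over their backs; the gripper's body (75 mm by 190 mm) begins 51 mm behind the grasp point.
Start: joints at [-1.166, 0.321, -0.07, 1.45, 0.023, 1.371, -0.057], TCP at [0.248, 0.601, 0.405] pointing down, gripper open.
Joint ranges: [-2.86, 2.86], [-0.3, 2.09], [-1.38, 1.24], [0.06, 2.45], [-1.56, 4.7], [0.09, 2.05], [-2.69, 2.69]. Speed limits (rad/s): [2.57, 2.57, 3.14, 3.14, 3.14, 3.14, 3.14].

INTERFACE

Orientations are given as a rotation vector (axis times angle).
In Python, from bench import get_state, imaging, workorder, ctrl gives the robot as it stands.
- The arm moves only by the tool step_arm, never from a script. Its argument "increments" is a list of rows, each an object of numbers: "claw": the opening, from 0 (shut) to 1 (fully open); "tx", "ty", "tz": the shift along the tool's x, y, z in m; "spin": the turn about the tool's z in degrees. A call has 1 to 8 rows; each row is the pose to reach, as a shift and turn from the pose commanded when the call began, along the tool's axes at that moment; what a row does not reach only later rows make up. A row lasts 1/12 s, in which the tool goes at most 41.7 mm and 7.16 degrees, less where a joint would pass 70% of its speed; a pose out of reach is approached as far as the arm can. A call with a gripper value outside its range is refused whole. The fingers move at their own pace and stop on an object; "force" is the grip in N (left out, the last holds). Time passes only in rows, so rows that repeat a pose let the fingers close. It gives the time, the measured TCP pose, the force and the opening at its end, in the units of the state.
- get_state(): the state, without advancing time (a new reading comes with each control period).
- imaging.get_image(name): name is "side" or "top"; returns the picture (480x640x3 uint8, blue, green, red); there is no depth.
- imaging.camera_params(name): a dict with "intrinsics" (3x3 intrinsics, pixels), "camera_from_world" (4x4, takes a point from world to camera coordinates). Camera axes: x right, y down, z forward; pixel columns grow to the right and rows downward; lengths in m; the calibration is good to about 2 mm. A picture is of the moment at which its call begins. camera_params takes no time and is no camera call.
- workorder.close_job(): hands the job in, once; it reports no verdict.
The state is a dict: "time": time; "joint_positions": joint angles; "qd": joint speeds; "joint_torque": joint torques, N m; "position": TCP position; "tool_rot": TCP orientation; "ft_force": force on the tool from outside, world axes, zero at the start; "torque": the same for the moment, N m; "grip_width": opening from 0.0 (shut) to 1.0 (fully open).
Only numpy, scipy, OpenCV 4.12 (cv2) and the standard library are available. Lean on these libraries where they do the work, as an engineer would, in place of code of your own. Each camera call takes 0.05 s, during which the arm holds its last target. There are 200 camera calls.

## Working session

There is one attempt and no reset: what is moved stays moved. The work goes in short steps, Python scripts to look and compute and a tool call to move; the robot and the scene stay as the last step left them, time stands still between calls to the robot, and variables do not carry over. Pictures are saved under pics/ and viewed, on a budget of 10 in all, crops included, one or two more only if the job needs it, and the job is handed in when it is done.

Besides the shell and the picture viewer there is one more tool, called after "Request:" as a command line: name --argument value ..., lists and objects as JSON in quotes. step_arm: Moves the arm, as the interface text tells. Its arguments: {"type":"object","properties":{"increments":{"type":"array"},"force":{"type":"number"}},"required":["increments"]}

```bash
mkdir -p pics; ls
python3 - <<'E'
from bench import get_state, imaging, ctrl
import cv2
s=get_state(); print(s, ctrl.hold_point_z)
for n in("side","top"):
    cv2.imwrite(f"pics/{n}0.png",imaging.get_image(n)); p=imaging.camera_params(n); print(p)
E
```

```text
pics
{'time': 0.0, 'joint_positions': array([-1.16593061,  0.32181424, -0.07009094,  1.45163897,  0.02260471,
        1.37078756, -0.05690687]), 'qd': array([ 0.00141469,  0.00063435,  0.00077343,  0.00082399,  0.00181612,
        0.00072895, -0.00018063]), 'joint_torque': array([-2.06433656e-04, -4.91289282e+01, -4.04192526e-01, -3.12523091e+01,
       -6.39458187e-02,  4.37100639e-02,  1.68855240e-04]), 'position': array([0.24753531, 0.60080952, 0.40368502]), 'tool_rot': array([-6.09818195e-01, -3.08156787e+00,  2.89346852e-03]), 'ft_force': array([ 0.06554867, -1.11744413,  0.16120658]), 'torque': array([-0.01731564,  0.03044078, -0.02773281]), 'grip_width': 0.9979765979988133} 0.1635
{'intrinsics': array([[520.0365852 ,   0.        , 325.45485825],
       [  0.        , 520.0365852 , 247.14878319],
       [  0.        ,   0.        ,   1.        ]]), 'camera_from_world': array([[ 0.99891437, -0.04306048,  0.01777303, -0.59055698],
       [-0.00394146, -0.45828146, -0.88879839,  0.0399261 ],
       [ 0.04641713,  0.88776343, -0.45795365,  1.36879634],
       [ 0.        ,  0.        ,  0.        ,  1.        ]])}
{'intrinsics': array([[436.26802257,   0.        , 316.07788241],
       [  0.        , 436.26802257, 233.38351781],
       [  0.        ,   0.        ,   1.        ]]), 'camera_from_world': array([[ 0.02887302, -0.99958231,  0.00124904, -0.06770784],
       [-0.98963871, -0.02876157, -0.14066981,  0.60073803],
       [ 0.14064698,  0.00282547, -0.99005578,  1.08843877],
       [ 0.        ,  0.        ,  0.        ,  1.        ]])}
```

View pics/top0.png

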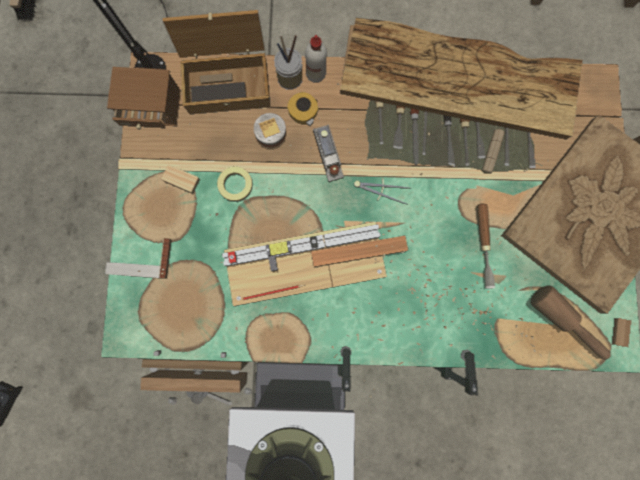

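View pics/side0.png

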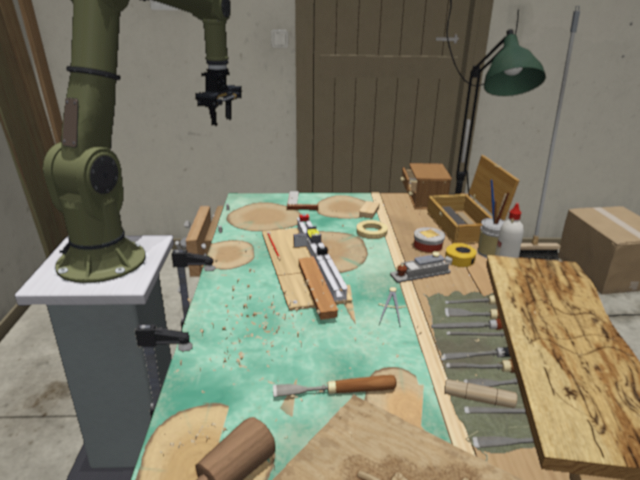

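The top view shows the red stop at (232,257), the yellow pad at (278,247), the black stop at (314,241) and the foot at (274,263). The strip runs from about (313,258) to (407,244). Red is to the left, so the stop goes to +y. Next I'll measure by colour.

```bash
cat > h.py <<'E'
import numpy as np, cv2
from bench import get_state, imaging, ctrl
def ray(n,u,v,z):
    p=imaging.camera_params(n);T=p["camera_from_world"];R=T[:3,:3];c=-R.T@T[:3,3]
    d=R.T@np.linalg.inv(p["intrinsics"])@np.array([u,v,1.]); return c+d*(z-c[2])/d[2]
def px(n,P):
    p=imaging.camera_params(n);q=p["intrinsics"]@(p["camera_from_world"]@np.append(P,1))[:3];return q[:2]/q[2]
def mask(im,lo,hi,roi):
    m=cv2.inRange(cv2.cvtColor(im,cv2.COLOR_BGR2HSV),lo,hi);k=np.zeros_like(m);x0,y0,x1,y1=roi;k[y0:y1,x0:x1]=255;m&=k
    n,l,s,c=cv2.connectedComponentsWithStats(m);i=1+np.argmax(s[1:,4]);return (l==i).astype(np.uint8),s[i,4],c[i]
E
python3 - <<'E'
from h import *
im=cv2.imread("pics/top0.png")
R=(215,215,415,305)
for nm,lo,hi,z in(("yel",(22,120,120),(32,255,255),.062),("red",(0,150,120),(6,255,255),.062)):
    roi=R if nm=="yel" else (222,245,245,270)
    m,a,c=mask(im,lo,hi,roi); r=cv2.minAreaRect(cv2.findNonZero(m)); print(nm,a,c,r,ray("top",*c,z))
crop=im[215:305,215:415]
hsv=cv2.cvtColor(im,cv2.COLOR_BGR2HSV)
for p in((350,255),(390,248),(300,270),(330,237),(270,290)):print(p,hsv[p[1],p[0]])
cv2.imwrite("pics/c0.png",cv2.resize(crop,None,fx=4,fy=4,interpolation=cv2.INTER_CUBIC))
E
```

```text
yel 30 [278.93333333 247.33333333] ((279.3103332519531, 247.27586364746094), (6.685032367706299, 8.170595169067383), 68.19859313964844) [0.56123323 0.04276808 0.062     ]
red 18 [233.11111111 259.77777778] ((232.5, 259.0), (4.0, 5.0), 90.0) [0.52630869 0.15711221 0.062     ]
(350, 255) [ 13 120 163]
(390, 248) [ 13 123 162]
(300, 270) [ 18  91 187]
(330, 237) [ 20   5 155]
(270, 290) [ 17  94 188]
```

View pics/c0.png

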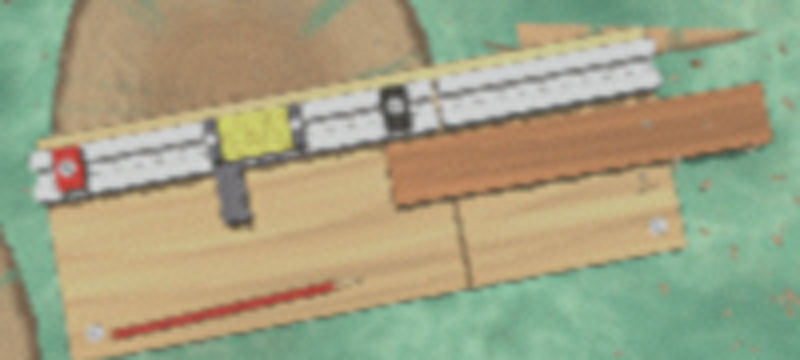

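The crop (4x, offset 215,215) shows the pad centre at (255,133), the red block at (68,168), the black stop at (396,108) and the foot at (234,195). The fence front top edge runs from (48,200) to (660,88). The strip's corners are about (388,145), (760,85), (772,140) and (398,208).

Run:
```python
from h import *
f=lambda x,y,z:ray("top",215+(x+.5)/4-.5,215+(y+.5)/4-.5,z)
T=imaging.camera_params("top")["camera_from_world"];print("cam",-T[:3,:3].T@T[:3,3])
fl,fr=f(48,201,.044),f(660,90,.044); print("fence",fl,fr,np.linalg.norm(fl-fr))
bl,br=f(76,358,.012),f(685,247,.012);print("board front",bl,br,np.linalg.norm(bl-br))
d=(fl-fr)/np.linalg.norm(fl-fr); d2=(bl-br)/np.linalg.norm(bl-br);print("yaw",np.degrees(np.arctan2(-d[0],d[1])),np.degrees(np.arctan2(-d2[0],d2[1])))
P=dict(pad=f(255,133,.062),red=f(68,168,.062),black=f(396,108,.062),foot=f(233,195,.05))
for k,v in P.items():print(k,v)
im=cv2.imread("pics/top0.png")
m,a,c=mask(im,(8,105,60),(15,255,255),(305,230,412,275));r=cv2.minAreaRect(cv2.findNonZero(m));print(a,r)
b=cv2.boxPoints(r)
for q in b:print(q,ray("top",*q,.034))
print("top corners",[f(*q,.034).round(4) for q in((388,145),(760,85),(770,125),(396,195))])
```

```text
cam [ 0.44338292 -0.05347673  1.16220537]
fence [0.51412223 0.17643637 0.044     ] [ 0.5972398  -0.21484302  0.044     ] 0.40001011590994245
board front [0.41468036 0.15891948 0.012     ] [ 0.49809442 -0.23674625  0.012     ] 0.40436280063352076
yaw 11.992794208059843 11.90474373750151
pad [0.55981261 0.04412629 0.062     ]
red [0.53417027 0.16130954 0.062     ]
black [ 0.57835899 -0.04471893  0.062     ]
foot [0.52097587 0.05757716 0.05      ]
1438 ((358.61553955078125, 250.41464233398438), (15.84906005859375, 94.88018798828125), 80.13418579101562)
[310.51923 250.73575] [ 0.55773349 -0.03713998  0.034     ]
[403.99628 234.47885] [ 0.60743769 -0.27986405  0.034     ]
[406.71185 250.09354] [ 0.5666576  -0.28694112  0.034     ]
[313.2348  266.35043] [ 0.51742761 -0.04539742  0.034     ]
top corners [array([ 0.5575, -0.04  ,  0.034 ]), array([ 0.6038, -0.2815,  0.034 ]), array([ 0.5777, -0.288 ,  0.034 ]), array([ 0.5251, -0.0462,  0.034 ])]
```

```bash
cat >> h.py <<'E'
from scipy.spatial.transform import Rotation as Ro
YAW=np.radians(12.0); BX=np.array([np.cos(YAW),np.sin(YAW),0]);BY=np.array([-np.sin(YAW),np.cos(YAW),0])
def go(tip):
    s=get_state();R=Ro.from_rotvec(s["tool_rot"]).as_matrix()
    y=R[:,1];cur=np.degrees(np.arctan2(y[1],y[0]))
    print("tip",(s["position"]+R[:,2]*.182).round(4),"jaw yaw",cur.round(2),"tilt",R[:,2].round(4))
    print("delta tool",(R.T@(np.array(tip)-(s["position"]+R[:,2]*.182))).round(4),"F",s["ft_force"].round(2),"t",s["time"])
    print("board axes in tool: BX",(R.T@BX).round(3),"BY",(R.T@BY).round(3))
E
python3 -c "
from h import *
go((.560,.044,.11))
im=cv2.imread('pics/side0.png');m,a,c=mask(im,(22,120,100),(34,255,255),(290,210,345,270));print(a,c,ray('side',*c,.062),px('side',(.5598,.0441,.062)))
c=cv2.resize(im[205:325,250:360],None,fx=5,fy=5,interpolation=cv2.INTER_CUBIC);cv2.imwrite('pics/s0c.png',c)"
```

```text
tip [0.2475 0.6005 0.2218] jaw yaw 67.61 tilt [-6.0e-04 -1.6e-03 -1.0e+00]
delta tool [-0.5009 -0.3954  0.1125] F [-0.85 -0.19  0.08] t 0.1
board axes in tool: BX [-0.825  0.565 -0.001] BY [ 0.565  0.825 -0.001]
55 [311.54545455 231.8       ] [0.55454311 0.05312997 0.062     ] [313.55529343 233.23857883]
```

View pics/s0c.png

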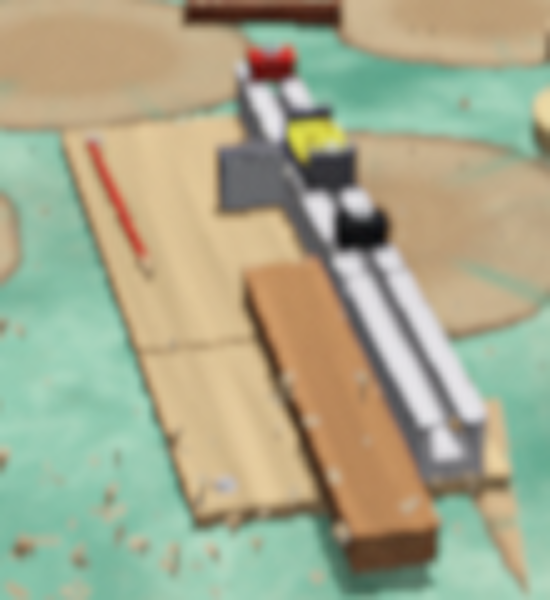

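The side crop shows the same layout: red at the far end, the pad at crop (318,138), the foot at (250,178), and the strip close to the fence with a small gap. Red, pad and black are 0.120 and 0.091 m apart, which is plausible. The closed fingers go above the pad now.

Request:
step_arm --increments '[{"claw": 0,"tx": -0.03,"ty": -0.024,"tz": 0,"spin": 7},{"claw": 0,"tx": -0.062,"ty": -0.049,"tz": 0,"spin": 14},{"claw": 0,"tx": -0.094,"ty": -0.074,"tz": 0.01,"spin": 21},{"claw": 0,"tx": -0.126,"ty": -0.099,"tz": 0.02,"spin": 28},{"claw": 0,"tx": -0.158,"ty": -0.124,"tz": 0.03,"spin": 35},{"claw": 0,"tx": -0.19,"ty": -0.149,"tz": 0.04,"spin": 42},{"claw": 0,"tx": -0.222,"ty": -0.174,"tz": 0.05,"spin": 49},{"claw": 0,"tx": -0.254,"ty": -0.2,"tz": 0.05,"spin": 55.6}]' --force 30

```text
time: 0.77
position: [0.406, 0.3173, 0.3525]
tool_rot: [-1.983, -2.436, 0.006]
ft_force: [0.4, 0.7, 0.4]
grip_width: 0.478
```

```bash
python3 -c "
from h import *
go((.5585,.044,.10))"
```

```text
tip [0.4055 0.3169 0.1705] jaw yaw 11.69 tilt [-0.0027 -0.0023 -1.    ]
delta tool [-0.2981  0.0948  0.0707] F [0.36 0.69 0.36] t 0.7667
board axes in tool: BX [ 0.005  1.    -0.003] BY [ 1.    -0.005 -0.002]
```

Request:
step_arm --increments '[{"claw": 0,"tx": -0.037,"ty": 0.012,"tz": 0.005},{"claw": 0,"tx": -0.074,"ty": 0.024,"tz": 0.01},{"claw": 0,"tx": -0.111,"ty": 0.036,"tz": 0.02},{"claw": 0,"tx": -0.148,"ty": 0.048,"tz": 0.03},{"claw": 0,"tx": -0.185,"ty": 0.06,"tz": 0.04},{"claw": 0,"tx": -0.222,"ty": 0.072,"tz": 0.05},{"claw": 0,"tx": -0.26,"ty": 0.084,"tz": 0.06},{"claw": 0,"tx": -0.298,"ty": 0.095,"tz": 0.07}]'

```text
invalid input at $.increments[0]: expected keys claw, tx, ty, tz, spin
```

Request:
step_arm --increments '[{"claw": 0},{"claw": 0},{"claw": 0}]'

```text
invalid input at $.increments[0]: expected keys claw, tx, ty, tz, spin
```

```bash
python3 -c "
from h import *
go((.5585,.044,.10))
a=imaging.get_image('top')[205:295,205:325];b=imaging.get_image('side')[140:260,250:400]
o=np.hstack([cv2.resize(a,(400,300),interpolation=2),cv2.resize(b,(375,300),interpolation=2)]);cv2.imwrite('pics/a1.png',o)
g=get_state();print(g['grip_width'])"
```

```text
tip [0.4055 0.3169 0.1705] jaw yaw 11.69 tilt [-0.0027 -0.0023 -1.    ]
delta tool [-0.2981  0.0948  0.0707] F [0.36 0.69 0.36] t 0.7667
board axes in tool: BX [ 0.005  1.    -0.003] BY [ 1.    -0.005 -0.002]
0.38916922692208405
```

View pics/a1.png

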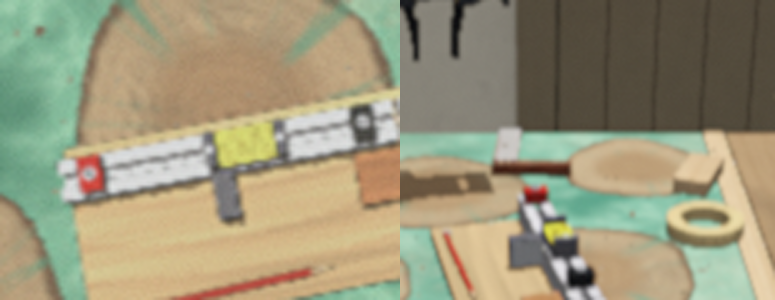

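The call was refused because every row needs all the keys, so the arm did not move. The picture shows the scene unchanged and the gripper still away from it. I'll resend it with all keys.

Request:
step_arm --increments '[{"claw": 0,"tx": -0.037,"ty": 0.012,"tz": 0.005,"spin": 0},{"claw": 0,"tx": -0.074,"ty": 0.024,"tz": 0.01,"spin": 0},{"claw": 0,"tx": -0.111,"ty": 0.036,"tz": 0.02,"spin": 0},{"claw": 0,"tx": -0.148,"ty": 0.048,"tz": 0.03,"spin": 0},{"claw": 0,"tx": -0.185,"ty": 0.06,"tz": 0.04,"spin": 0},{"claw": 0,"tx": -0.222,"ty": 0.072,"tz": 0.05,"spin": 0},{"claw": 0,"tx": -0.26,"ty": 0.084,"tz": 0.06,"spin": 0},{"claw": 0,"tx": -0.298,"ty": 0.095,"tz": 0.07,"spin": 0}]'

```text
time: 1.53
position: [0.5617, 0.0469, 0.2843]
tool_rot: [-1.975, -2.443, -0.001]
ft_force: [0.2, -0.8, -0.7]
grip_width: 0.002
```

Request:
step_arm --increments '[{"claw": 0,"tx": 0,"ty": 0,"tz": 0,"spin": 0},{"claw": 0,"tx": 0,"ty": 0,"tz": 0,"spin": 0},{"claw": 0,"tx": 0,"ty": 0,"tz": 0,"spin": 0}]'

```text
time: 1.78
position: [0.5609, 0.0487, 0.2844]
tool_rot: [-1.976, -2.441, 0.0]
ft_force: [-0.4, 1.1, -0.9]
grip_width: 0.009
```

```bash
python3 -c "
from h import *
go((.5585,.044,.064))
a=imaging.get_image('top')[205:295,205:325];b=imaging.get_image('side')[140:260,250:400]
o=np.hstack([cv2.resize(a,(400,300),interpolation=2),cv2.resize(b,(375,300),interpolation=2)]);cv2.imwrite('pics/a2.png',o)
g=get_state();print(g['grip_width'])"
```

```text
tip [0.5607 0.0488 0.1024] jaw yaw 12.04 tilt [-1.e-03  6.e-04 -1.e+00]
delta tool [-0.0043 -0.0031  0.0384] F [-0.36  1.09 -0.89] t 1.7833
board axes in tool: BX [-0.001  1.    -0.001] BY [1.    0.001 0.001]
0.007847895478127751
```

View pics/a2.png

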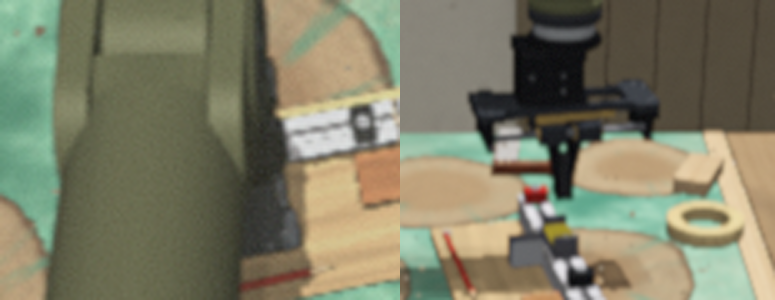

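The side view shows the closed fingertips at about pixel (316,218), above and in line with the pad. The top view is hidden by the arm. Next I descend to just above the pad, then press.

Request:
step_arm --increments '[{"claw": 0,"tx": -0.004,"ty": -0.002,"tz": 0.012,"spin": 0},{"claw": 0,"tx": -0.004,"ty": -0.002,"tz": 0.024,"spin": 0},{"claw": 0,"tx": -0.004,"ty": -0.002,"tz": 0.034,"spin": 0},{"claw": 0,"tx": -0.004,"ty": -0.002,"tz": 0.034,"spin": 0},{"claw": 0,"tx": -0.004,"ty": -0.002,"tz": 0.037,"spin": 0},{"claw": 0,"tx": -0.004,"ty": -0.002,"tz": 0.04,"spin": 0},{"claw": 0,"tx": -0.004,"ty": -0.002,"tz": 0.043,"spin": 0},{"claw": 0,"tx": -0.004,"ty": -0.002,"tz": 0.043,"spin": 0}]'

```text
time: 2.55
position: [0.5602, 0.0436, 0.2425]
tool_rot: [-1.977, -2.442, -0.001]
ft_force: [-3.8, -0.7, 9.0]
grip_width: 0.002
```

```bash
python3 -c "
from h import *
go((.5585,.044,.064))"
```

```text
tip [0.5602 0.0437 0.0605] jaw yaw 12.01 tilt [ 2.e-04  5.e-04 -1.e+00]
delta tool [ 0.0006 -0.0016 -0.0035] F [-3.82 -0.67  9.01] t 2.55
board axes in tool: BX [-0.  1.  0.] BY [1. 0. 0.]
```

Request:
step_arm --increments '[{"claw": 0,"tx": 0,"ty": 0,"tz": 0.002,"spin": 0},{"claw": 0,"tx": 0,"ty": 0,"tz": 0.004,"spin": 0},{"claw": 0,"tx": 0,"ty": 0,"tz": 0.005,"spin": 0},{"claw": 0,"tx": 0,"ty": 0,"tz": 0.005,"spin": 0}]'

```text
time: 2.88
position: [0.5602, 0.0435, 0.2384]
tool_rot: [-1.977, -2.441, -0.001]
ft_force: [-4.1, -0.2, 11.0]
grip_width: 0.003
```

```bash
python3 -c "
from h import *
go((.5585,.044,.056))"
```

```text
tip [0.5603 0.0437 0.0564] jaw yaw 12.01 tilt [ 3.e-04  9.e-04 -1.e+00]
delta tool [ 0.0007 -0.0017  0.0004] F [-4.09 -0.24 10.97] t 2.8833
board axes in tool: BX [-0.     1.     0.001] BY [1.    0.    0.001]
```

Pressed about 6 mm at 11 N, so the clamp is off. Now I slide to the left.

Request:
step_arm --increments '[{"claw": 0,"tx": 0.004,"ty": 0,"tz": 0,"spin": 0},{"claw": 0,"tx": 0.012,"ty": 0,"tz": 0,"spin": 0},{"claw": 0,"tx": 0.02,"ty": 0,"tz": 0,"spin": 0},{"claw": 0,"tx": 0.028,"ty": 0,"tz": 0,"spin": 0},{"claw": 0,"tx": 0.036,"ty": 0,"tz": 0,"spin": 0},{"claw": 0,"tx": 0.044,"ty": 0,"tz": 0,"spin": 0},{"claw": 0,"tx": 0.052,"ty": 0,"tz": 0,"spin": 0},{"claw": 0,"tx": 0.06,"ty": 0,"tz": 0,"spin": 0}]'

```text
time: 3.55
position: [0.5476, 0.1019, 0.2385]
tool_rot: [-1.978, -2.441, -0.0]
ft_force: [-5.5, -2.1, 10.3]
grip_width: 0.006
```

```bash
python3 -c "
from h import *
go((.5585,.044,.056))"
```

```text
tip [0.5476 0.1019 0.0565] jaw yaw 11.98 tilt [-0.  0. -1.]
delta tool [-0.0589 -0.0014  0.0005] F [-5.52 -2.05 10.33] t 3.55
board axes in tool: BX [ 0.  1. -0.] BY [ 1. -0.  0.]
```

Request:
step_arm --increments '[{"claw": 0,"tx": 0.004,"ty": 0,"tz": 0,"spin": 0},{"claw": 0,"tx": 0.008,"ty": 0,"tz": 0,"spin": 0},{"claw": 0,"tx": 0.012,"ty": 0,"tz": 0,"spin": 0},{"claw": 0,"tx": 0.016,"ty": 0,"tz": 0,"spin": 0},{"claw": 0,"tx": 0.02,"ty": 0,"tz": 0,"spin": 0},{"claw": 0,"tx": 0.023,"ty": 0,"tz": 0,"spin": 0},{"claw": 0,"tx": 0.026,"ty": 0,"tz": 0,"spin": 0},{"claw": 0,"tx": 0.026,"ty": 0,"tz": 0,"spin": 0}]'

```text
time: 4.22
position: [0.5432, 0.1255, 0.2389]
tool_rot: [1.976, 2.437, -0.0]
ft_force: [-2.5, -4.8, 11.4]
grip_width: 0.004
```

```bash
python3 -c "
from h import *
go((.5585,.044,.056));print(BY@get_state()['ft_force'])"
```

```text
tip [0.5438 0.125  0.0569] jaw yaw 11.94 tilt [ 0.0028 -0.0026 -1.    ]
delta tool [-0.0823 -0.0023  0.0011] F [-2.51 -4.82 11.36] t 4.2167
board axes in tool: BX [0.001 1.    0.002] BY [ 1.    -0.001 -0.003]
-4.197477042574148
```

Request:
step_arm --increments '[{"claw": 0,"tx": 0.003,"ty": 0,"tz": 0,"spin": 0},{"claw": 0,"tx": 0.006,"ty": 0,"tz": 0,"spin": 0},{"claw": 0,"tx": 0.009,"ty": 0,"tz": 0,"spin": 0},{"claw": 0,"tx": 0.009,"ty": 0,"tz": 0,"spin": 0}]'

```text
time: 4.55
position: [0.5424, 0.1341, 0.2395]
tool_rot: [1.975, 2.435, 0.003]
ft_force: [0.2, -5.5, 10.6]
grip_width: 0.006
```

```bash
python3 -c "
from h import *
go((.5585,.044,.056));print(BY@get_state()['ft_force'])"
```

```text
tip [0.5435 0.1337 0.0575] jaw yaw 11.91 tilt [ 0.0061 -0.0022 -1.    ]
delta tool [-0.0908 -0.0039  0.0018] F [ 0.19 -5.48 10.62] t 4.55
board axes in tool: BX [0.002 1.    0.006] BY [ 1.    -0.002 -0.003]
-5.395864852861288
```

The finger is now sliding on the pad, with the stop apparently held by the red block. I push on to the cheek to be sure.

Request:
step_arm --increments '[{"claw": 0,"tx": 0.002,"ty": -0.001,"tz": 0.001,"spin": 0},{"claw": 0,"tx": 0.004,"ty": -0.002,"tz": 0.001,"spin": 0},{"claw": 0,"tx": 0.006,"ty": -0.002,"tz": 0.001,"spin": 0},{"claw": 0,"tx": 0.006,"ty": -0.002,"tz": 0.001,"spin": 0}]'

```text
time: 4.88
position: [0.5406, 0.1373, 0.2389]
tool_rot: [1.974, 2.43, 0.004]
ft_force: [4.5, -11.5, 10.1]
grip_width: 0.003
```

```bash
python3 -c "
from h import *
go((.5585,.044,.056));print(BY@get_state()['ft_force'])"
```

```text
tip [0.5424 0.1364 0.0569] jaw yaw 11.82 tilt [ 0.0098 -0.005  -0.9999]
delta tool [-0.0937 -0.0031  0.0015] F [  4.5  -11.53  10.1 ] t 4.8833
board axes in tool: BX [0.003 1.    0.009] BY [ 1.    -0.003 -0.007]
-12.21557919663445
```

Hard contact at 12 N, so the stop is home. I lift straight up so the pad springs, then go clear.

Request:
step_arm --increments '[{"claw": 0,"tx": 0,"ty": 0,"tz": -0.003,"spin": 0},{"claw": 0,"tx": 0,"ty": 0,"tz": -0.006,"spin": 0},{"claw": 0,"tx": 0,"ty": 0,"tz": -0.009,"spin": 0},{"claw": 0,"tx": -0.005,"ty": 0,"tz": -0.011,"spin": 0},{"claw": 0,"tx": -0.01,"ty": 0,"tz": -0.013,"spin": 0},{"claw": 0,"tx": -0.012,"ty": 0,"tz": -0.03,"spin": 0},{"claw": 0,"tx": -0.012,"ty": 0,"tz": -0.06,"spin": 0},{"claw": 0,"tx": -0.012,"ty": 0,"tz": -0.08,"spin": 0}]'

```text
time: 5.55
position: [0.5396, 0.1303, 0.3176]
tool_rot: [-1.977, -2.442, -0.002]
ft_force: [1.4, 0.1, 0.6]
grip_width: 0.002
```

```bash
python3 -c "
from h import *
e=ray('top',358.6,250.4,.034);print(e)
re=np.array([.585,-.283,.10]);t=re-BY*.045;print(t);go(t)"
```

```text
[ 0.5622315  -0.16196934  0.034     ]
[ 0.59435603 -0.32701664  0.1       ]
tip [0.5398 0.1305 0.1356] jaw yaw 12.01 tilt [ 8.e-04  1.e-03 -1.e+00]
delta tool [-0.4589 -0.0418  0.0351] F [1.43 0.08 0.62] t 5.55
board axes in tool: BX [-0.     1.     0.001] BY [1.    0.    0.001]
```

Request:
step_arm --increments '[{"claw": 0,"tx": -0.038,"ty": -0.005,"tz": 0,"spin": 0},{"claw": 0,"tx": -0.076,"ty": -0.01,"tz": 0,"spin": 0},{"claw": 0,"tx": -0.114,"ty": -0.015,"tz": 0,"spin": 0},{"claw": 0,"tx": -0.152,"ty": -0.02,"tz": 0,"spin": 0},{"claw": 0,"tx": -0.19,"ty": -0.025,"tz": 0,"spin": 0},{"claw": 0,"tx": -0.228,"ty": -0.03,"tz": 0,"spin": 0},{"claw": 0,"tx": -0.266,"ty": -0.035,"tz": 0,"spin": 0},{"claw": 0,"tx": -0.304,"ty": -0.042,"tz": 0,"spin": 0}]'

```text
time: 6.22
position: [0.5619, -0.177, 0.3161]
tool_rot: [1.975, 2.443, 0.003]
ft_force: [0.5, 0.1, 0.6]
grip_width: 0.006
```

Request:
step_arm --increments '[{"claw": 0,"tx": -0.038,"ty": 0,"tz": 0,"spin": 0},{"claw": 0,"tx": -0.076,"ty": 0,"tz": 0,"spin": 0},{"claw": 0,"tx": -0.114,"ty": 0,"tz": 0,"spin": 0},{"claw": 0,"tx": -0.155,"ty": 0,"tz": 0.01,"spin": 0},{"claw": 0,"tx": -0.155,"ty": 0,"tz": 0.02,"spin": 0},{"claw": 0,"tx": -0.155,"ty": 0,"tz": 0.02,"spin": 0}]'

```text
time: 6.72
position: [0.5924, -0.3301, 0.2931]
tool_rot: [-1.98, -2.434, 0.004]
ft_force: [-0.9, 0.6, -0.2]
grip_width: 0.003
```

```bash
python3 -c "
from h import *
go((.5943,-.327,.10))
t=imaging.get_image('top');s=imaging.get_image('side');cv2.imwrite('pics/t3.png',t);cv2.imwrite('pics/s3.png',s)
a=cv2.resize(t[215:305,215:415],(800,360),interpolation=2);b=cv2.resize(s[205:325,250:400],(300,240),interpolation=2)
o=np.zeros((600,800,3),np.uint8);o[:360]=a;o[360:,:300]=b;cv2.imwrite('pics/a3.png',o)"
```

```text
tip [ 0.5916 -0.33    0.1111] jaw yaw 11.74 tilt [-4.2e-03  3.0e-04 -1.0e+00]
delta tool [0.0024 0.0033 0.011 ] F [-0.94  0.56 -0.21] t 6.7167
board axes in tool: BX [ 0.005  1.    -0.004] BY [ 1.    -0.005  0.001]
```

View pics/a3.png

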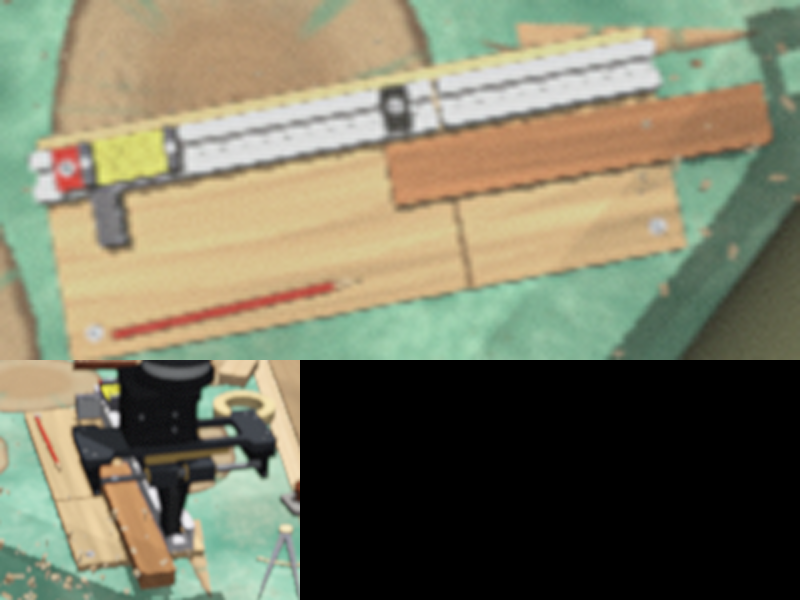

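The stop is home: the pad centre at crop (131,157) is next to red at (68,168), about 40 mm apart. The strip has not moved, is turned about 1 degree and has a small gap at its right end. I snug its side first, then push the end.

Request:
step_arm --increments '[{"claw": 0,"tx": 0.035,"ty": -0.009,"tz": 0,"spin": 0},{"claw": 0,"tx": 0.07,"ty": -0.018,"tz": 0,"spin": 0},{"claw": 0,"tx": 0.105,"ty": -0.027,"tz": 0,"spin": 0},{"claw": 0,"tx": 0.14,"ty": -0.036,"tz": 0,"spin": 0},{"claw": 0,"tx": 0.17,"ty": -0.047,"tz": 0,"spin": 0},{"claw": 0,"tx": 0.17,"ty": -0.047,"tz": 0.02,"spin": 0},{"claw": 0,"tx": 0.17,"ty": -0.047,"tz": 0.045,"spin": 0},{"claw": 0,"tx": 0.17,"ty": -0.047,"tz": 0.045,"spin": 0}]'

```text
time: 7.48
position: [0.5111, -0.1672, 0.2484]
tool_rot: [-1.967, -2.443, 0.0]
ft_force: [-1.1, 0.6, -0.0]
grip_width: 0.006
```

```bash
cat >> h.py <<'E'
def bd():
    s=get_state();R=Ro.from_rotvec(s["tool_rot"]).as_matrix();t=s["position"]+R[:,2]*.182;f=s["ft_force"]
    print("a(BY) %.4f b(BX from fence) %.4f z %.4f"%(BY@t,BX@t-.5396,t[2]),"F by %.1f bx %.1f z %.1f"%(BY@f,BX@f,f[2]),"jaw",np.degrees(np.arctan2(R[1,1],R[0,1])).round(2),"t",round(s["time"],2))
E
python3 -c "
from h import *
bd()"
```

```text
a(BY) -0.2691 b(BX from fence) -0.0750 z 0.0664 F by 0.8 bx -1.0 z -0.0 jaw 12.31 t 7.48
```

Request:
step_arm --increments '[{"claw": 0,"tx": 0,"ty": 0,"tz": 0.015,"spin": 0},{"claw": 0,"tx": 0,"ty": 0,"tz": 0.03,"spin": 0},{"claw": 0,"tx": 0,"ty": 0,"tz": 0.044,"spin": 0},{"claw": 0,"tx": 0,"ty": 0,"tz": 0.044,"spin": 0},{"claw": 0,"tx": 0,"ty": 0.004,"tz": 0.044,"spin": 0},{"claw": 0,"tx": 0,"ty": 0.008,"tz": 0.044,"spin": 0},{"claw": 0,"tx": 0,"ty": 0.012,"tz": 0.044,"spin": 0},{"claw": 0,"tx": 0,"ty": 0.012,"tz": 0.044,"spin": 0}]'

```text
time: 8.15
position: [0.526, -0.168, 0.2081]
tool_rot: [1.974, 2.441, 0.003]
ft_force: [0.5, 0.3, -0.0]
grip_width: 0.009
```

```bash
python3 -c "
from h import *
bd()"
```

```text
a(BY) -0.2739 b(BX from fence) -0.0596 z 0.0261 F by 0.2 bx 0.5 z -0.0 jaw 12.08 t 8.15
```

Request:
step_arm --increments '[{"claw": 0,"tx": 0,"ty": 0.001,"tz": 0.004,"spin": 0},{"claw": 0,"tx": 0,"ty": 0.003,"tz": 0.004,"spin": 0},{"claw": 0,"tx": 0,"ty": 0.005,"tz": 0.004,"spin": 0},{"claw": 0,"tx": 0,"ty": 0.006,"tz": 0.004,"spin": 0},{"claw": 0,"tx": 0,"ty": 0.006,"tz": 0.004,"spin": 0}]'

```text
time: 8.57
position: [0.5304, -0.1672, 0.2028]
tool_rot: [1.977, 2.442, 0.0]
ft_force: [-0.2, -1.3, -0.6]
grip_width: 0.004
```

```bash
python3 -c "
from h import *
bd()"
```

```text
a(BY) -0.2738 b(BX from fence) -0.0555 z 0.0208 F by -1.3 bx -0.5 z -0.6 jaw 12.02 t 8.57
```

Request:
step_arm --increments '[{"claw": 0,"tx": 0,"ty": 0.002,"tz": 0,"spin": 0},{"claw": 0,"tx": 0,"ty": 0.004,"tz": 0,"spin": 0},{"claw": 0,"tx": 0,"ty": 0.005,"tz": 0,"spin": 0},{"claw": 0,"tx": 0,"ty": 0.005,"tz": 0,"spin": 0}]'

```text
time: 8.9
position: [0.5352, -0.1662, 0.2027]
tool_rot: [1.977, 2.442, -0.0]
ft_force: [-0.5, -0.2, 0.9]
grip_width: 0.002
```

```bash
python3 -c "
from h import *
bd()"
```

```text
a(BY) -0.2739 b(BX from fence) -0.0506 z 0.0207 F by -0.1 bx -0.6 z 0.9 jaw 12.02 t 8.9
```

Request:
step_arm --increments '[{"claw": 0,"tx": 0,"ty": 0.002,"tz": 0,"spin": 0},{"claw": 0,"tx": 0,"ty": 0.004,"tz": 0,"spin": 0},{"claw": 0,"tx": 0,"ty": 0.005,"tz": 0,"spin": 0},{"claw": 0,"tx": 0,"ty": 0.005,"tz": 0,"spin": 0}]'

```text
time: 9.23
position: [0.5385, -0.1658, 0.2024]
tool_rot: [-1.975, -2.438, 0.004]
ft_force: [-6.6, -1.1, 4.2]
grip_width: 0.004
```

```bash
python3 -c "
from h import *
bd()
t=imaging.get_image('top');s=imaging.get_image('side');cv2.imwrite('pics/t4.png',t);cv2.imwrite('pics/s4.png',s)
cv2.imwrite('pics/a4.png',np.vstack([cv2.resize(t[215:290,300:420],(480,300),interpolation=2),cv2.resize(s[225:325,250:410],(480,300),interpolation=2)]))"
```

```text
a(BY) -0.2738 b(BX from fence) -0.0482 z 0.0204 F by 0.3 bx -6.6 z 4.2 jaw 11.98 t 9.23
```

View pics/a4.png

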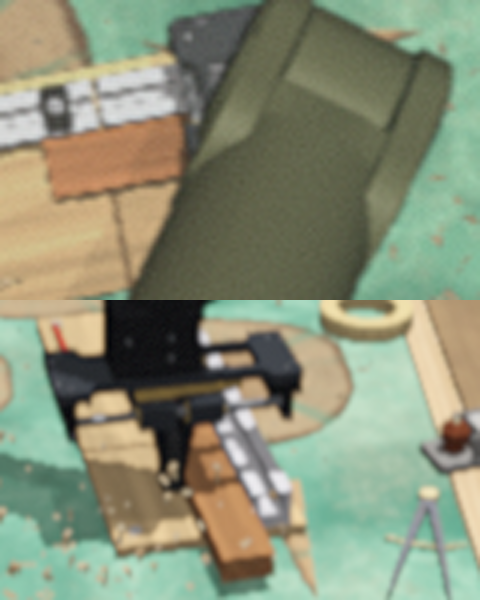

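The picture shows the finger on the strip's front side, with the strip's side lying along the fence at 6.6 N. Next I back off, go over to the right end and descend behind it.

Request:
step_arm --increments '[{"claw": 0,"tx": 0,"ty": -0.006,"tz": 0,"spin": 0},{"claw": 0,"tx": 0,"ty": -0.012,"tz": 0,"spin": 0},{"claw": 0,"tx": 0,"ty": -0.012,"tz": -0.03,"spin": 0},{"claw": 0,"tx": 0,"ty": -0.012,"tz": -0.06,"spin": 0},{"claw": 0,"tx": -0.03,"ty": 0,"tz": -0.06,"spin": 0},{"claw": 0,"tx": -0.065,"ty": 0.01,"tz": -0.06,"spin": 0},{"claw": 0,"tx": -0.1,"ty": 0.02,"tz": -0.06,"spin": 0},{"claw": 0,"tx": -0.135,"ty": 0.027,"tz": -0.06,"spin": 0}]'

```text
time: 10.0
position: [0.5959, -0.292, 0.2634]
tool_rot: [1.973, 2.442, 0.003]
ft_force: [0.4, -0.3, 0.7]
grip_width: 0.006
```

Request:
step_arm --increments '[{"claw": 0,"tx": -0.02,"ty": 0,"tz": 0,"spin": 0},{"claw": 0,"tx": -0.035,"ty": 0,"tz": 0,"spin": 0},{"claw": 0,"tx": -0.035,"ty": 0,"tz": 0,"spin": 0},{"claw": 0,"tx": -0.035,"ty": 0,"tz": 0,"spin": 0}]'

```text
time: 10.33
position: [0.6013, -0.3265, 0.2626]
tool_rot: [1.979, 2.44, -0.0]
ft_force: [0.9, 1.1, -0.2]
grip_width: 0.006
```

```bash
python3 -c "
from h import *
bd()
t=imaging.get_image('top');s=imaging.get_image('side');cv2.imwrite('pics/t5.png',t);cv2.imwrite('pics/s5.png',s)
m,a,c=mask(t,(8,105,60),(15,255,255),(305,230,412,275));r=cv2.minAreaRect(cv2.findNonZero(m));print(a,r)
cv2.imwrite('pics/a5.png',np.vstack([cv2.resize(t[215:290,300:420],(480,300),interpolation=2),cv2.resize(s[225:325,250:410],(480,300),interpolation=2)]))"
```

```text
a(BY) -0.4444 b(BX from fence) -0.0193 z 0.0806 F by 0.9 bx 1.1 z -0.2 jaw 11.91 t 10.33
1406 ((358.32647705078125, 248.55824279785156), (15.140003204345703, 95.42084503173828), 79.5625228881836)
```

View pics/a5.png

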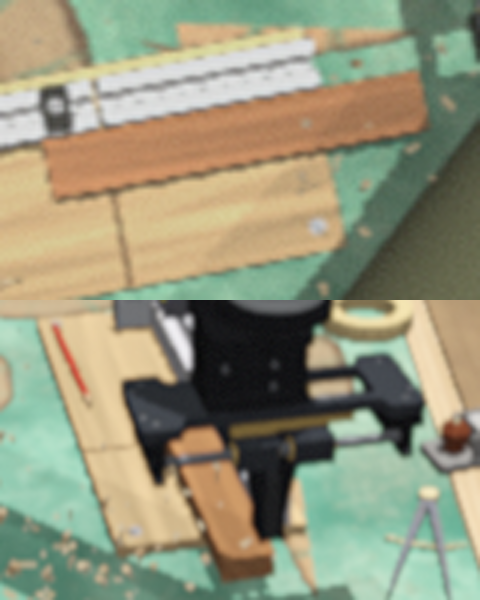

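The strip now lies flat along the fence, parallel in the top view, and its right end is at about pixel (405,240). The fingers are 3 cm beyond it. I descend and push.

Request:
step_arm --increments '[{"claw": 0,"tx": 0,"ty": -0.002,"tz": 0.02,"spin": 0},{"claw": 0,"tx": 0,"ty": -0.002,"tz": 0.04,"spin": 0},{"claw": 0,"tx": 0,"ty": -0.002,"tz": 0.058,"spin": 0},{"claw": 0,"tx": 0,"ty": -0.002,"tz": 0.058,"spin": 0},{"claw": 0,"tx": 0.01,"ty": -0.002,"tz": 0.058,"spin": 0},{"claw": 0,"tx": 0.02,"ty": -0.002,"tz": 0.058,"spin": 0},{"claw": 0,"tx": 0.03,"ty": -0.002,"tz": 0.058,"spin": 0},{"claw": 0,"tx": 0.036,"ty": -0.002,"tz": 0.058,"spin": 0}]'

```text
time: 11.1
position: [0.5929, -0.289, 0.2063]
tool_rot: [1.973, 2.442, 0.003]
ft_force: [0.2, -1.2, 0.2]
grip_width: 0.007
```

```bash
python3 -c "
from h import *
bd()"
```

```text
a(BY) -0.4061 b(BX from fence) -0.0192 z 0.0243 F by -1.3 bx -0.0 z 0.2 jaw 12.13 t 11.1
```

Request:
step_arm --increments '[{"claw": 0,"tx": 0.008,"ty": -0.001,"tz": 0.002,"spin": 0},{"claw": 0,"tx": 0.018,"ty": -0.001,"tz": 0.002,"spin": 0},{"claw": 0,"tx": 0.028,"ty": -0.001,"tz": 0.002,"spin": 0},{"claw": 0,"tx": 0.038,"ty": -0.001,"tz": 0.002,"spin": 0},{"claw": 0,"tx": 0.048,"ty": -0.001,"tz": 0.002,"spin": 0},{"claw": 0,"tx": 0.058,"ty": -0.001,"tz": 0.002,"spin": 0},{"claw": 0,"tx": 0.066,"ty": -0.001,"tz": 0.002,"spin": 0},{"claw": 0,"tx": 0.07,"ty": -0.001,"tz": 0.002,"spin": 0}]'

```text
time: 11.77
position: [0.5767, -0.2209, 0.2026]
tool_rot: [-1.974, -2.442, -0.001]
ft_force: [0.6, -1.9, 0.4]
grip_width: 0.002
```

```bash
python3 -c "
from h import *
bd()"
```

```text
a(BY) -0.3358 b(BX from fence) -0.0215 z 0.0206 F by -2.0 bx 0.2 z 0.4 jaw 12.09 t 11.77
```

Request:
step_arm --increments '[{"claw": 0,"tx": 0.008,"ty": 0,"tz": 0,"spin": 0},{"claw": 0,"tx": 0.018,"ty": 0,"tz": 0,"spin": 0},{"claw": 0,"tx": 0.028,"ty": 0,"tz": 0,"spin": 0},{"claw": 0,"tx": 0.038,"ty": 0,"tz": 0,"spin": 0},{"claw": 0,"tx": 0.048,"ty": 0,"tz": 0,"spin": 0},{"claw": 0,"tx": 0.058,"ty": 0,"tz": 0,"spin": 0},{"claw": 0,"tx": 0.066,"ty": 0,"tz": 0,"spin": 0},{"claw": 0,"tx": 0.072,"ty": 0,"tz": 0,"spin": 0}]'

```text
time: 12.43
position: [0.5616, -0.1508, 0.2026]
tool_rot: [-1.975, -2.442, -0.001]
ft_force: [0.4, -1.4, 0.5]
grip_width: 0.005
```

```bash
python3 -c "
from h import *
bd()
t=imaging.get_image('top')
m,a,c=mask(t,(8,105,60),(15,255,255),(225,230,412,290));r=cv2.boundingRect(m);print(a,r)"
```

```text
a(BY) -0.2641 b(BX from fence) -0.0217 z 0.0206 F by -1.5 bx 0.1 z 0.5 jaw 12.07 t 12.43
1215 (255, 246, 83, 29)
```

Request:
step_arm --increments '[{"claw": 0,"tx": 0.004,"ty": 0,"tz": 0,"spin": 0},{"claw": 0,"tx": 0.008,"ty": 0,"tz": 0,"spin": 0},{"claw": 0,"tx": 0.012,"ty": 0,"tz": 0,"spin": 0},{"claw": 0,"tx": 0.015,"ty": 0,"tz": 0,"spin": 0},{"claw": 0,"tx": 0.017,"ty": 0,"tz": 0,"spin": 0},{"claw": 0,"tx": 0.019,"ty": 0,"tz": 0,"spin": 0},{"claw": 0,"tx": 0.021,"ty": 0,"tz": 0,"spin": 0},{"claw": 0,"tx": 0.021,"ty": 0,"tz": 0,"spin": 0}]'

```text
time: 13.15
position: [0.5574, -0.1314, 0.2028]
tool_rot: [-1.976, -2.442, -0.0]
ft_force: [0.3, 0.8, 0.7]
grip_width: 0.005
```

```bash
python3 -c "
from h import *
bd()"
```

```text
a(BY) -0.2443 b(BX from fence) -0.0217 z 0.0208 F by 0.7 bx 0.5 z 0.7 jaw 12.03 t 13.15
```

Request:
step_arm --increments '[{"claw": 0,"tx": 0.002,"ty": 0,"tz": 0,"spin": 0},{"claw": 0,"tx": 0.004,"ty": 0,"tz": 0,"spin": 0},{"claw": 0,"tx": 0.006,"ty": 0,"tz": 0,"spin": 0},{"claw": 0,"tx": 0.006,"ty": 0,"tz": 0,"spin": 0}]'

```text
time: 13.48
position: [0.5561, -0.1255, 0.2028]
tool_rot: [-1.976, -2.442, -0.0]
ft_force: [-0.9, -0.7, 0.5]
grip_width: 0.002
```

```bash
python3 -c "
from h import *
bd()"
```

```text
a(BY) -0.2383 b(BX from fence) -0.0217 z 0.0208 F by -0.5 bx -1.0 z 0.5 jaw 12.04 t 13.48
```

Request:
step_arm --increments '[{"claw": 0,"tx": 0.002,"ty": 0,"tz": 0,"spin": 0},{"claw": 0,"tx": 0.004,"ty": 0,"tz": 0,"spin": 0},{"claw": 0,"tx": 0.005,"ty": 0,"tz": 0,"spin": 0},{"claw": 0,"tx": 0.005,"ty": 0,"tz": 0,"spin": 0}]'

```text
time: 13.82
position: [0.5555, -0.1238, 0.2034]
tool_rot: [1.975, 2.436, -0.003]
ft_force: [2.5, -7.3, -0.3]
grip_width: 0.005
```

```bash
python3 -c "
from h import *
bd()
t=imaging.get_image('top')
m,a,c=mask(t,(8,105,60),(15,255,255),(225,230,412,290));r=cv2.boundingRect(m);print(a,r)"
```

```text
a(BY) -0.2376 b(BX from fence) -0.0216 z 0.0214 F by -7.7 bx 0.9 z -0.3 jaw 11.91 t 13.82
1146 (245, 248, 78, 29)
```

Contact with the foot at 7.7 N. I back off and go to the strip's front side for a last snug.

Request:
step_arm --increments '[{"claw": 0,"tx": -0.008,"ty": 0,"tz": 0,"spin": 0},{"claw": 0,"tx": -0.02,"ty": 0,"tz": 0,"spin": 0},{"claw": 0,"tx": -0.02,"ty": 0,"tz": -0.03,"spin": 0},{"claw": 0,"tx": -0.02,"ty": 0,"tz": -0.06,"spin": 0},{"claw": 0,"tx": -0.02,"ty": -0.025,"tz": -0.06,"spin": 0},{"claw": 0,"tx": -0.01,"ty": -0.055,"tz": -0.06,"spin": 0},{"claw": 0,"tx": 0.02,"ty": -0.055,"tz": -0.06,"spin": 0},{"claw": 0,"tx": 0.02,"ty": -0.055,"tz": -0.06,"spin": 0}]'

```text
time: 14.53
position: [0.4954, -0.1096, 0.2623]
tool_rot: [-1.971, -2.44, -0.004]
ft_force: [0.1, 0.4, 0.1]
grip_width: 0.005
```

```bash
python3 -c "
from h import *
bd()
for q in((304,285),(298,286),(244,298)):
  p=ray('top',*q,.016);print(BY@p,BX@p-.5396)
t=imaging.get_image('top');s=imaging.get_image('side');cv2.imwrite('pics/t6.png',t)
o=np.vstack([cv2.resize(t[215:290,220:340],(480,300),interpolation=2),cv2.resize(s[205:305,250:410],(480,300),interpolation=2)]);cv2.imwrite('pics/a6.png',o)"
```

```text
a(BY) -0.2091 b(BX from fence) -0.0780 z 0.0803 F by 0.3 bx 0.2 z 0.1 jaw 12.13 t 14.53
-0.11970501466605749 -0.08526387000611063
-0.1038514043052941 -0.0850045548412614
0.03956109766993907 -0.09030406956649956
```

View pics/a6.png

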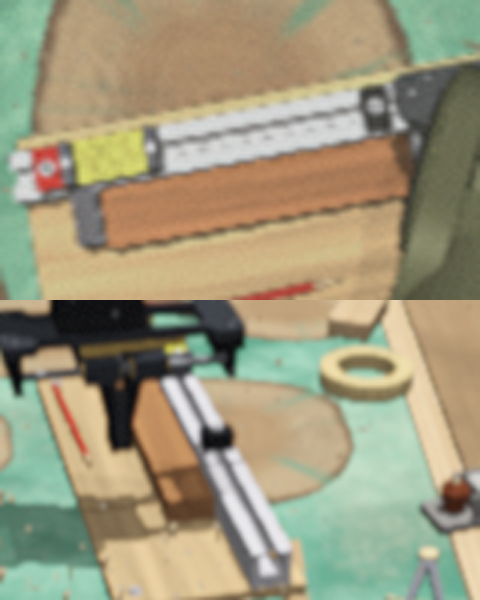

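The strip's end is against the foot, its side is along the fence, and the stop is still at red. I add one gentle side press right of the pencil (its tip is at a=-0.12) to make sure it is snug.

Request:
step_arm --increments '[{"claw": 0,"tx": 0.03,"ty": 0.006,"tz": 0,"spin": 0},{"claw": 0,"tx": 0.059,"ty": 0.012,"tz": 0,"spin": 0},{"claw": 0,"tx": 0.059,"ty": 0.012,"tz": 0,"spin": 0},{"claw": 0,"tx": 0.059,"ty": 0.012,"tz": 0.02,"spin": 0},{"claw": 0,"tx": 0.059,"ty": 0.012,"tz": 0.04,"spin": 0},{"claw": 0,"tx": 0.059,"ty": 0.012,"tz": 0.058,"spin": 0},{"claw": 0,"tx": 0.059,"ty": 0.018,"tz": 0.058,"spin": 0},{"claw": 0,"tx": 0.059,"ty": 0.024,"tz": 0.058,"spin": 0}]'

```text
time: 15.3
position: [0.5087, -0.051, 0.2042]
tool_rot: [-1.978, -2.44, 0.003]
ft_force: [0.5, 0.1, 0.6]
grip_width: 0.003
```

Request:
step_arm --increments '[{"claw": 0,"tx": 0,"ty": 0.002,"tz": 0,"spin": 0},{"claw": 0,"tx": 0,"ty": 0.004,"tz": 0,"spin": 0},{"claw": 0,"tx": 0,"ty": 0.005,"tz": 0,"spin": 0},{"claw": 0,"tx": 0,"ty": 0.005,"tz": 0,"spin": 0}]'

```text
time: 15.63
position: [0.5128, -0.0501, 0.2054]
tool_rot: [-1.977, -2.44, 0.003]
ft_force: [-4.2, -1.8, 1.8]
grip_width: 0.006
```

```bash
python3 -c "
from h import *
bd()"
```

```text
a(BY) -0.1556 b(BX from fence) -0.0488 z 0.0234 F by -0.9 bx -4.5 z 1.8 jaw 11.98 t 15.63
```

Contact came at the same b as when flush (4.5 N), so it is snug. I retreat and take the last look.

Request:
step_arm --increments '[{"claw": 0,"tx": 0,"ty": -0.006,"tz": 0,"spin": 0},{"claw": 0,"tx": 0,"ty": -0.012,"tz": 0,"spin": 0},{"claw": 0,"tx": 0,"ty": -0.012,"tz": -0.03,"spin": 0},{"claw": 0,"tx": 0,"ty": -0.012,"tz": -0.065,"spin": 0},{"claw": 0,"tx": -0.03,"ty": -0.012,"tz": -0.09,"spin": 0},{"claw": 0,"tx": -0.065,"ty": -0.012,"tz": -0.1,"spin": 0},{"claw": 0,"tx": -0.1,"ty": -0.012,"tz": -0.11,"spin": 0},{"claw": 0,"tx": -0.138,"ty": -0.012,"tz": -0.12,"spin": 0}]'

```text
time: 16.3
position: [0.5304, -0.1873, 0.3267]
tool_rot: [1.973, 2.442, 0.005]
ft_force: [1.2, 0.4, 0.4]
grip_width: 0.003
```

Request:
step_arm --increments '[{"claw": 0,"tx": -0.035,"ty": 0,"tz": 0,"spin": 0},{"claw": 0,"tx": -0.07,"ty": 0,"tz": 0,"spin": 0},{"claw": 0,"tx": -0.105,"ty": 0,"tz": 0,"spin": 0},{"claw": 0,"tx": -0.14,"ty": 0,"tz": 0,"spin": 0},{"claw": 0,"tx": -0.14,"ty": 0,"tz": 0,"spin": 0},{"claw": 0,"tx": -0.14,"ty": 0,"tz": 0,"spin": 0}]'

```text
time: 16.8
position: [0.5583, -0.3263, 0.3251]
tool_rot: [1.982, 2.436, -0.002]
ft_force: [-0.1, 0.6, 1.0]
grip_width: 0.004
```

```bash
python3 -c "
from h import *
bd()
t=imaging.get_image('top');cv2.imwrite('pics/t7.png',t)
m,a,c=mask(t,(8,105,60),(15,255,255),(225,230,412,290));r=cv2.minAreaRect(cv2.findNonZero(m));print(r)
y,_,c=mask(t,(22,120,120),(32,255,255),(225,230,300,270));p=ray('top',*c,.062);print('pad',BY@p, 'red', BY@np.array([.5342,.1613,0]))
cv2.imwrite('pics/a7.png',cv2.resize(t[215:305,215:375],(800,450),interpolation=2))"
```

```text
a(BY) -0.4356 b(BX from fence) -0.0614 z 0.1431 F by 0.6 bx 0.0 z 1.0 jaw 11.75 t 16.8
((293.0426940917969, 260.84906005859375), (15.24963665008545, 96.22239685058594), 79.2156982421875)
pad 0.011245657170249442 red 0.04670878276351582
```

View pics/a7.png

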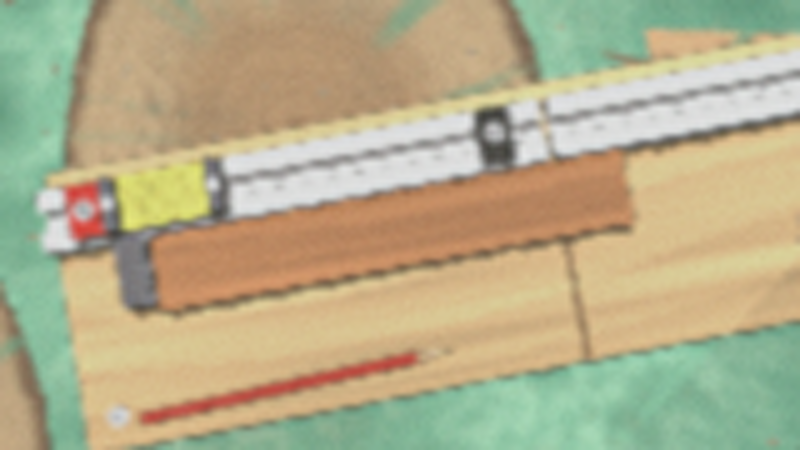

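The last picture shows the stop against the red block, with the pad at crop (163,197). The strip's end touches the foot at (155,270), its side lies along the fence with no visible gap, and the pencil has not moved. I'm handing in.

```bash
python3 -c "
from bench import workorder
print(workorder.close_job())"
```

```text
the job is handed in; nothing more can be done
None
```

I pressed the yellow pad about 6 mm (11 N) and slid the length stop about 80 mm left. I pushed its cheek against the red stop until it held at 12 N, then lifted straight up so the pad sprang back and the stop locked. After that I snugged the strip to the fence and pushed its right end until it butted the foot (7.7 N). A last light press on its side took 4.5 N, and I drew the arm clear. I handed in shortly after 16.8 s, well under the 58 s limit.

**Last checks:**
- **Top view:** the stop is against the red block, the strip's end is on the foot, and its side lies along the fence with no visible gap. The pencil has not moved.
- **Side press:** the strip stopped the finger at the same distance from the fence as when it was first pressed flush, so it is still snug.
- **Disagreement:** the pad colour mask puts the stop 35 mm from the red block's middle instead of 40 mm. I put this down to camera and mask error, because the picture shows the blocks touching and the stop held firm.
- **Not measured:** at this resolution a gap of under about 1 mm would not show. I did not measure the other bystanders again. The end push on the strip was not repeated after the last side press.

One early move call was refused because keys were missing in its rows. The arm did not move, and I resent it.

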